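# Loosen the blade spinner of the desk fan

## Task

The desk fan is lying on its back with its front guard off so that its blades can be cleaned. Slacken the winged spinner in the middle of its blades by about 70 degrees, a little less than a quarter turn, so that it is loose but still on its thread, then let go of it. Like most fan spinners it has a left-hand thread; the wing screw of the same shape on the monitor-arm foot must be left as it is.

Things in the scene. Friction and masses are not known exactly. Their poses are not given: they have to be found in the camera images.
- spinner_grip (a point): grip point of the winged spinner at the centre of a white fan head lying face up (240 mm across, rim 82 mm high, held fast). On its vertical axis, 127 mm above the desk. The spinner: a grey flange 52 mm across, top at 103 mm, on it an upright black bar (the wings) 52 long, 14 thick, its top 12 mm above this point; pinch across the thickness. x axis along the wings, y across, z up
- spinner (a joint): spinner angle in rad. 0 is hard home against a firm stop; it starts at 0 to 0.12. It grows clockwise seen from above, which loosens it (left-hand thread) and lifts it 1.3 mm per rad; counter-clockwise only tightens. Steady friction about 0.08 N m; it stays where it is left; the thread ends at 2.6. The blades (below 95 mm) do not turn with it
- clamp_grip (a point): grip point of the other wing screw, to be left alone: same shape, size and height as the spinner, but on a short post (38 mm across) on a grey 100 x 90 mm foot plate of a monitor arm. On its vertical axis 127 mm above the desk; x axis along its wings, z up. Fan and foot may change sides
- clamp_screw (a joint): angle of the monitor-arm foot's wing screw in rad, 0 at the start, growing clockwise seen from above; it must not be turned
Things that resemble listed ones, but are neither listed nor needed, are in the scene too. Leave any purple look-alike of the part that bears spinner_grip alone. Leave any yellow look-alike of the part that bears clamp_grip alone.

How it is judged:
By the outcome, as a careful person would: the job done as asked, in the order asked, and still so for the second after the job is handed in, with the robot touching nothing.
It also fails if it takes over 32 s, if anything falls off the work surface, if the arm or the gripper's body presses on something with over 40 N, if the wrist force passes 120 N, or if a joint passes its speed limit or range.

## Robot

A 7-joint arm with a two-finger parallel gripper is mounted at the origin on the work surface. World frame = base frame: x ahead of the robot, y to its left, z up, the work surface at z = 0. Lengths are in m, angles in rad, forces in N, time in s.
With the tool pointing down it reaches from about 0.4 to 0.85 m from the base axis. Payload 10.4 kg.
Tool frame: the origin (TCP) lies midway between the tips of the shut fingers; the grasp point (between the pads) lies 19 mm behind it; z points along the fingers, y is the line along which they close (so a half turn about z gives the same grasp; the last joint's range is limited). The gripper opens to 87 mm and grips with 3 to 60 N. Pads are 19 mm wide; open, the fingers measure 117 mm over their backs; the gripper's body (75 mm by 190 mm) begins 51 mm behind the grasp point.
Start: joints at [-1.337, 0.332, -0.065, 1.46, 0.022, 1.35, -0.088], TCP at [0.159, 0.605, 0.223] pointing down, gripper open.
Joint ranges: [-2.6, 2.6], [-0.5, 2.12], [-1.47, 1.34], [0.16, 2.42], [-1.27, 4.41], [0.06, 2.06], [-2.6, 2.6]. Speed limits (rad/s): [2.22, 2.22, 2.79, 2.79, 3.14, 3.14, 3.14].

## Interface

Orientations are given as [roll, pitch, yaw] about the fixed x, y, z axes, in that order (R = Rz(yaw) Ry(pitch) Rx(roll)).
In Python, from station import arm, imaging gives the robot as it stands. The module is installed in compiled form; this text tells all that it offers.
- The arm moves only by the tool arm_command, never from a script. Its argument "increments" is a list of rows, each a list of 7 numbers: the shift along the tool's x, y, z as a fraction of full scale, then the turn, a rotation vector about the tool's x, y, z as a fraction of full scale, then the closure, from -1 (fully open) to 1 (shut), so that 0 is half open. A call has 1 to 8 rows; each row shifts and turns the commanded pose from where the row before left it, along the tool's axes as they then stand; what a row does not reach is not made up. Full scale, the value 1, is 0.4 m for a shift and pi/4 rad for a turn. A row lasts 1/8 s, in which the tool goes at most 62.5 mm and 10.7 degrees, less where a joint would pass 70% of its speed; a pose out of reach is approached as far as the arm can. A call with a number of a shift or a turn outside -1 to 1 is refused whole. A call with a gripper value outside its range is refused whole. The fingers move at their own pace and stop on an object; "force" is the grip in N (left out, the last holds). Time passes only in rows, so rows that do not move let the fingers close. It gives the time, the measured TCP pose, the force, the opening and the grip force at its end, in the units of the state.
- arm.get_state(): the state, without advancing time (a new reading comes with each control period).
- imaging.capture(name): name is "side" or "top" or "wrist"; returns (picture, depth): 384x512x3 uint8, blue, green, red; 384x512 float32, m along the optical axis (not along the pixel's ray), 0 where there is no reading.
- imaging.camera_params(name): a dict with "fx", "fy", "cx", "cy" (pixels), "k1" (the pictures are not rectified: a ray, as slopes to the right and down, at radius r is drawn at 1 + k1 r^2 times it, then the intrinsics apply), "cam_to_world" (4x4, takes a point from camera to world coordinates). Camera axes: x right, y up, looking along -z (the intrinsics and any distortion apply to the point x, -y, -z); pixel columns grow to the right and rows downward; lengths in m; the calibration is good to about 2 mm. A picture is of the moment at which its call begins: read the wrist's pose just before it. camera_params takes no time and is no camera call; for the wrist camera it gives the pose at the moment of the call.
- arm.job_done(): hands the job in; it is judged then, once.
The state is a dict: "time_s": time; "q": joint angles; "joint_velocities": joint speeds; "tau": joint torques, N m; "position": TCP position; "orientation": TCP orientation; "ft_force": force on the tool from outside, world axes, zero at the start; "moment": the same for the moment, N m; "finger_gap": finger opening in m; "grasp_force": force on a finger pad.
Only numpy, scipy, OpenCV 4.12 (cv2) and the standard library are available. Lean on these libraries where they do the work, as an engineer would, in place of code of your own. Each camera call takes 0.05 s, during which the arm holds its last target. There are 200 camera calls.

## Working session

There is one attempt and no reset: what is moved stays moved. The work goes in short steps, Python scripts to look and compute and a tool call to move; the robot and the scene stay as the last step left them, time stands still between calls to the robot, and variables do not carry over. Pictures are saved under pics/ and viewed, at most 10 in all, crops included, and the job is handed in when it is done.

Besides the shell and the picture viewer there is one more tool, called after ">>>" as name(argument=value, ...), one argument or row to a line, values as JSON. arm_command: Moves the arm, as the interface text tells. Its arguments: {"type":"object","properties":{"increments":{"type":"array","items":{"type":"array","items":{"type":"number","minimum":-1,"maximum":1}}},"force":{"type":"number"}},"required":["increments"]}

```bash
mkdir -p pics
cat > h.py <<'E'
import numpy as np, cv2
from station import arm, imaging
def world(name,pic,d,P=None):
    p=P or imaging.camera_params(name)
    h,w=d.shape
    u,v=np.meshgrid(np.arange(w),np.arange(h))
    K=np.array([[p['fx'],0,p['cx']],[0,p['fy'],p['cy']],[0,0,1.]])
    pts=np.stack([u,v],-1).reshape(-1,1,2).astype(float)
    n=cv2.undistortPoints(pts,K,np.array([p['k1'],0,0,0.])).reshape(h,w,2)
    c=np.stack([n[...,0]*d,-n[...,1]*d,-d,np.ones_like(d)],-1)
    W=(c@np.array(p['cam_to_world']).T)[...,:3]
    W[d<=0]=np.nan
    return W
def snap(name,tag):
    P=imaging.camera_params(name)
    pic,d=imaging.capture(name)
    cv2.imwrite(f'pics/{tag}.png',pic)
    W=world(name,pic,d,P); np.savez(f'{tag}.npz',pic=pic,W=W)
    return pic,W
E
python3 - <<'E'
from h import *
print(arm.get_state())
pic,W=snap('top','top0'); pic2,W2=snap('side','side0')
cv2.imwrite('pics/both0.png',cv2.resize(np.vstack([pic,pic2]),(400,600)))
for r in (60,190,330):
  for c in (60,256,450): print(r,c,W[r,c].round(3))
E
```

```text
{'time_s': 0.0, 'q': array([-1.33658306,  0.33287129, -0.06469893,  1.46095667,  0.02159816,
        1.34988884, -0.08851076]), 'joint_velocities': array([-6.91307248e-04,  2.44932907e-05,  1.42715120e-03,  3.39127798e-04,
       -1.43536661e-04, -2.31154145e-04, -5.20054501e-04]), 'tau': array([ 4.29772863e-04, -6.23259974e+01,  2.46725441e-02, -3.89894629e+01,
       -6.13248604e-02,  3.97093815e-02,  1.42018102e-04]), 'position': array([0.15865627, 0.60412237, 0.22174697]), 'orientation': array([-3.14016542e+00,  6.51431703e-05,  2.88478858e+00]), 'ft_force': array([ 0.15983456,  0.06205013, -0.03332425]), 'moment': array([-0.0073718 ,  0.0430505 , -0.01567787]), 'grasp_force': 0.0, 'finger_gap': 0.08718695404413207}
60 60 [0.724 0.516 0.003]
60 256 [ 0.728 -0.029 -0.002]
60 450 [ 0.745 -0.561  0.004]
190 60 [ 0.364  0.496 -0.006]
190 256 [ 0.376 -0.037 -0.004]
190 450 [ 0.387 -0.557  0.001]
330 60 [-0.014  0.483 -0.   ]
330 256 [ 0.058 -0.05   0.216]
330 450 [ 0.013 -0.562  0.003]
```

View pics/top0.png

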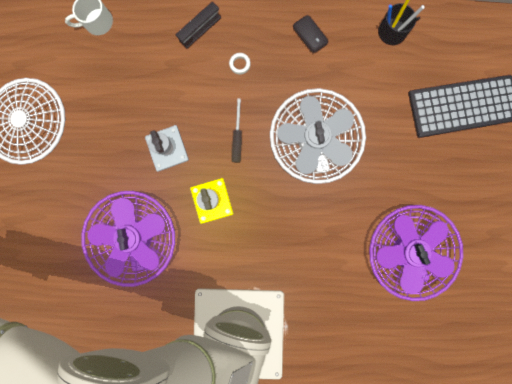

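Top view: the white fan with grey blades has its spinner at about (319,132). The things it could be mistaken for are the purple fans at (128,238) and (420,252), the grey foot's wing screw at (160,143), the yellow foot's at (207,199), and the loose guard at (19,120). I choose (319,132) because it is on the white fan head, and I'll measure it and check it in a crop.

Run:
```python
from h import *
z=np.load('top0.npz');pic,W=z['pic'],z['W']
cv2.imwrite('pics/crop0.png',cv2.resize(pic[80:190,265:375],None,fx=5,fy=5,interpolation=cv2.INTER_CUBIC))
def meas(c,r,R=20):
    s=np.s_[r-R:r+R,c-R:c+R]; w=W[s].reshape(-1,3); g=pic[s].reshape(-1,3).max(1)
    m=(w[:,2]>.118)&(w[:,2]<.16); q=w[m]; print(c,r,m.sum(),q.mean(0).round(4),np.median(q[:,2]).round(4))
    rect=cv2.minAreaRect((q[:,:2]*1000).astype(np.float32)); print(rect)
    e,v=np.linalg.eigh(np.cov(q[:,:2].T)); print('axis',np.degrees(np.arctan2(v[1,1],v[0,1])).round(1),np.sqrt(e*12).round(4))
meas(319,132); meas(160,143)
s=W[80:190,265:375].reshape(-1,3); m=(s[:,2]>.07)&(s[:,2]<.09); q=s[m]
print(cv2.minEnclosingCircle((q[:,:2]*1000).astype(np.float32)))
```

```text
319 132 157 [ 0.5112 -0.1888  0.136 ] 0.1371
((512.8607788085938, -188.7581787109375), (52.55248260498047, 17.927600860595703), 7.5575270652771)
axis -167.7 [0.0164 0.0514]
160 143 154 [0.4804 0.202  0.1357] 0.1371
((481.53363037109375, 203.70957946777344), (49.996952056884766, 18.60862922668457), 19.938125610351562)
axis -157.9 [0.0169 0.0493]
((512.9173583984375, -189.9855194091797), 120.51197814941406)
```

View pics/crop0.png

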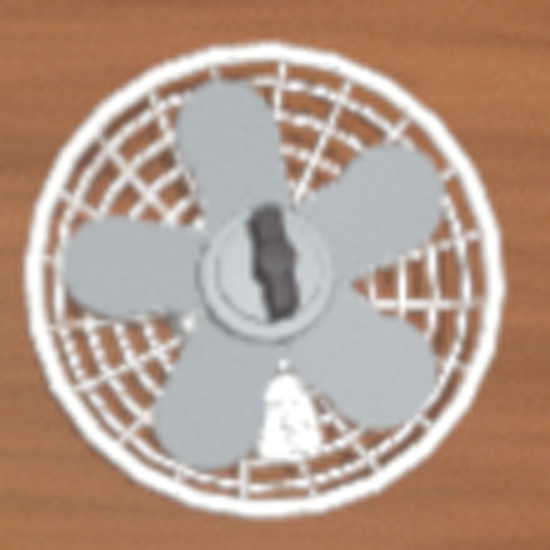

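The crop shows a black bar on a grey flange at the centre of the white fan (crop pixel 272,262). Its z is about 0.137, and the hub centre matches the rim circle centre (0.513,-0.190), so this is the spinner. The wing yaw is about 10°. I'll approach over an arc with the tool yaw going to about 190°.

>>> arm_command(
  increments=[
    [-0.115,-0.068,0,0,0,0,-1],
    [-0.115,-0.068,0,0,0,0,-1],
    [-0.115,-0.068,0,0,0,0,-1],
    [-0.115,-0.068,0,0,0,0,-1],
    [-0.115,-0.068,0,0,0,0,-1],
    [-0.115,-0.068,0,0,0,0,-1],
    [-0.115,-0.068,0,0,0,0,-1],
    [-0.115,-0.068,0,0,0,0,-1],
  ],
)

```text
time_s: 1.1
position: [0.4603, 0.2991, 0.2224]
orientation: [-3.142, -0.0, 2.885]
ft_force: [-0.1, -0.0, 0.1]
finger_gap: 0.087
grasp_force: 0.0
```

>>> arm_command(
  increments=[
    [-0.054,-0.143,0,0,0,0,-1],
    [-0.054,-0.143,0,0,0,0,-1],
    [-0.054,-0.143,0,0,0,0,-1],
    [-0.054,-0.143,0,0,0,0,-1],
    [-0.054,-0.143,0,0,0,0,-1],
    [-0.054,-0.143,0,0,0,0,-1],
    [-0.054,-0.143,0,0,0,0,-1],
    [-0.054,-0.143,0,0,0,0,-1],
  ],
)

```text
time_s: 2.1
position: [0.5101, -0.1877, 0.2225]
orientation: [3.141, 0.0, 2.885]
ft_force: [1.2, 0.2, 0.1]
finger_gap: 0.087
grasp_force: 0.0
```

```bash
cat > m.py <<'E'
from h import *
import sys
tag=sys.argv[1]
s=arm.get_state(); print(s['time_s'],s['q'].round(3),s['position'].round(4),np.degrees(s['orientation']).round(2),s['ft_force'].round(1),s['moment'].round(3),s['finger_gap'])
pic,W=snap('wrist',tag)
w=W.reshape(-1,3); lum=pic.reshape(-1,3).max(1)
d=np.hypot(w[:,0]-.512,w[:,1]+.189)
for lo,hi in((.118,.16),(.132,.15)):
    m=(w[:,2]>lo)&(w[:,2]<hi)&(d<.036)&(lum<110); q=w[m]
    if m.sum()<20: continue
    rc=cv2.minAreaRect((q[:,:2]*1000).astype(np.float32)); e,v=np.linalg.eigh(np.cov(q[:,:2].T))
    print(m.sum(),q.mean(0).round(4),np.median(q[:,2]).round(4),[np.round(x,1) for x in rc],np.degrees(np.arctan2(v[1,1],v[0,1])).round(1),np.sqrt(e*12).round(4))
E
python3 m.py w1
```

```text
2.1 [-0.31   0.162  0.65   1.709 -0.102  1.305  1.675] [ 0.5101 -0.1877  0.2225] [1.7998e+02 1.0000e-02 1.6531e+02] [1.2 0.2 0.1] [ 0.051 -0.031 -0.022] 0.08695690370791635
1300 [ 0.5093 -0.1903  0.1376] 0.139 [array([ 512.1, -190.8]), array([50.3, 19.4]), np.float64(19.2)] -168.6 [0.0159 0.0497]
1170 [ 0.5106 -0.1904  0.1389] 0.1391 [array([ 512.6, -190.8]), array([50.9, 19.1]), np.float64(10.4)] -168.3 [0.0154 0.0485]
```

View pics/w1.png

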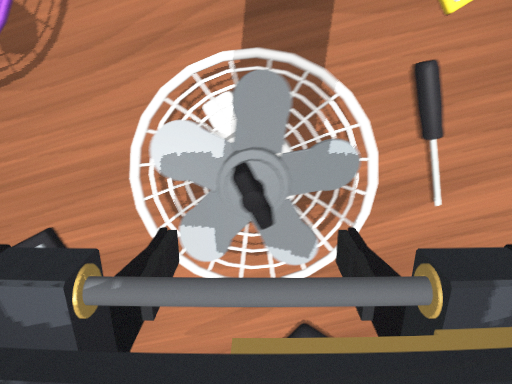

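The wrist view shows the black wings at (253,194) on the white fan's hub. The measured centre is (0.512,-0.1905), the top is at 0.139, and the wing yaw is 11.5°, all consistent with the earlier measurement. I'll turn by +26°, descend, and close.

>>> arm_command(
  increments=[
    [-0.006,-0.0055,0,0,0,-0.194,-1],
    [0,0,0,0,0,-0.194,-1],
    [0,0,0,0,0,-0.194,-1],
    [0,0,0.08,0,0,0,-1],
    [0,0,0.08,0,0,0,-1],
    [0,0,0.08,0,0,0,-1],
    [0,0,0.044,0,0,0,-1],
    [0,0,0,0,0,0,-1],
  ],
)

```text
time_s: 3.15
position: [0.5114, -0.1884, 0.1081]
orientation: [3.141, -0.002, -2.941]
ft_force: [0.7, -0.8, -0.1]
finger_gap: 0.0871
grasp_force: 0.0
```

```bash
python3 m.py w2
```

```text
3.15 [-0.237  0.28   0.587  1.838 -0.174  1.077  2.186] [ 0.5114 -0.1884  0.1081] [ 1.7996e+02 -1.2000e-01 -1.6853e+02] [ 0.7 -0.8 -0.1] [-0.011  0.047 -0.005] 0.08710924328841887
2688 [ 0.5038 -0.1924  0.1365] 0.1386 [array([ 512.6, -190.5]), array([52.9, 19.9]), np.float64(5.2)] -167.1 [0.0156 0.0538]
2266 [ 0.5058 -0.192   0.1385] 0.1388 [array([ 512.6, -190.3]), array([52.7, 19.4]), np.float64(19.8)] -167.2 [0.0149 0.054 ]
```

View pics/w2.png

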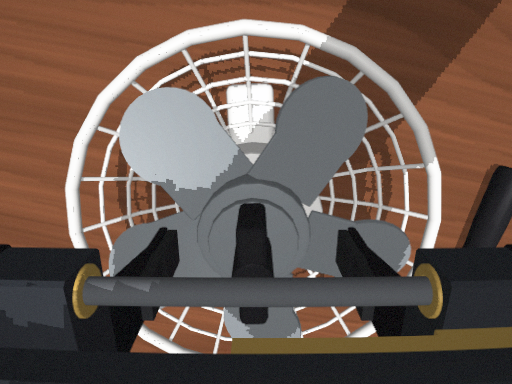

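The wings are between the open fingers at (253,265), upright, with about 2 mm of lateral offset to correct. I'll shift and close.

>>> arm_command(
  increments=[
    [-0.002,-0.0055,0,0,0,0,-1],
    [0,0,0,0,0,0,0.6],
    [0,0,0,0,0,0,1],
    [0,0,0,0,0,0,1],
    [0,0,0,0,0,0,1],
    [0,0,0,0,0,0,1],
    [0,0,0,0,0,0,1],
  ],
  force=30,
)

```text
time_s: 4.08
position: [0.5133, -0.1906, 0.1089]
orientation: [3.142, -0.0, -2.941]
ft_force: [0.3, -0.8, -0.1]
finger_gap: 0.0352
grasp_force: 0.0
```

>>> arm_command(
  increments=[
    [0,0,0,0,0,0,1],
    [0,0,0,0,0,0,1],
    [0,0,0,0,0,0,1],
    [0,0,0,0,0,0,1],
    [0,0,0,0,0,0,1],
  ],
)

```text
time_s: 4.7
position: [0.5133, -0.1905, 0.1089]
orientation: [3.141, -0.0, -2.941]
ft_force: [-1.0, -0.2, 1.0]
finger_gap: 0.0137
grasp_force: 30.0
```

Run:
```python
from h import *
s=arm.get_state(); print({k:np.round(v,3) for k,v in s.items()})
```

```text
{'time_s': np.float64(4.7), 'q': array([-0.233,  0.283,  0.588,  1.833, -0.177,  1.078,  2.191]), 'joint_velocities': array([-0.   ,  0.   , -0.001, -0.   ,  0.   ,  0.001, -0.001]), 'tau': array([  0.362, -46.099,   6.972, -34.751,   0.205,  -0.203,  -0.057]), 'position': array([ 0.513, -0.191,  0.109]), 'orientation': array([ 3.141, -0.   , -2.941]), 'ft_force': array([-1.021, -0.197,  1.024]), 'moment': array([0.19 , 0.116, 0.052]), 'grasp_force': np.float64(30.0), 'finger_gap': np.float64(0.014)}
```

Gripped, with a 13.7 mm gap on the 14 mm bar. Next I turn clockwise (+tool z) gently and check the moment.

>>> arm_command(
  increments=[
    [0,0,-0.0003,0,0,0.1,1],
    [0,0,-0.0003,0,0,0.1,1],
    [0,0,-0.0003,0,0,0.1,1],
    [0,0,-0.0003,0,0,0.1,1],
  ],
)

```text
time_s: 5.2
position: [0.5133, -0.1904, 0.1093]
orientation: [3.141, -0.0, 3.025]
ft_force: [-0.5, 1.0, 0.0]
finger_gap: 0.0136
grasp_force: 30.0
```

Run:
```python
from h import *
s=arm.get_state(); print({k:np.round(v,3) for k,v in s.items()})
```

```text
{'time_s': np.float64(5.2), 'q': array([-0.275,  0.29 ,  0.638,  1.834, -0.195,  1.08 ,  1.89 ]), 'joint_velocities': array([-0.082,  0.014,  0.1  ,  0.004, -0.038,  0.006, -0.592]), 'tau': array([  1.228, -45.554,   7.344, -34.822,   0.336,  -0.177,   1.163]), 'position': array([ 0.513, -0.19 ,  0.109]), 'orientation': array([ 3.141, -0.   ,  3.025]), 'ft_force': array([-0.526,  1.032,  0.034]), 'moment': array([0.275, 0.04 , 0.111]), 'grasp_force': np.float64(29.998), 'finger_gap': np.float64(0.014)}
```

>>> arm_command(
  increments=[
    [0,0,-0.0004,0,0,0.15,1],
    [0,0,-0.0004,0,0,0.15,1],
    [0,0,-0.0004,0,0,0.15,1],
    [0,0,-0.0004,0,0,0.15,1],
    [0,0,-0.0004,0,0,0.15,1],
    [0,0,-0.0004,0,0,0.15,1],
    [0,0,-0.0004,0,0,0.15,1],
    [0,0,-0.0003,0,0,0.106,1],
  ],
)

```text
time_s: 6.2
position: [0.5134, -0.1902, 0.1105]
orientation: [3.141, -0.0, 2.117]
ft_force: [0.2, 0.4, -0.7]
finger_gap: 0.0141
grasp_force: 30.0
```

>>> arm_command(
  increments=[
    [0,0,0,0,0,0,1],
    [0,0,0,0,0,0,1],
  ],
)

```text
time_s: 6.45
position: [0.5134, -0.1903, 0.1105]
orientation: [3.141, -0.0, 2.122]
ft_force: [1.3, 2.5, -1.4]
finger_gap: 0.0137
grasp_force: 30.0
```

```bash
python3 m.py w3
```

```text
6.45 [-0.402  0.32   0.796  1.838 -0.257  1.09   1.04 ] [ 0.5134 -0.1903  0.1105] [ 1.7998e+02 -2.0000e-02  1.2157e+02] [ 1.3  2.5 -1.4] [ 0.519 -0.169 -0.089] 0.013744089848355038
4468 [ 0.5081 -0.1826  0.1403] 0.1405 [array([ 509.8, -190.8]), array([33.4, 51.6]), np.float64(14.8)] 122.2 [0.0287 0.0416]
3067 [ 0.5082 -0.1827  0.1405] 0.1406 [array([ 509.7, -190.8]), array([33.4, 51.5]), np.float64(14.4)] 122.3 [0.0256 0.0436]
```

View pics/w3.png

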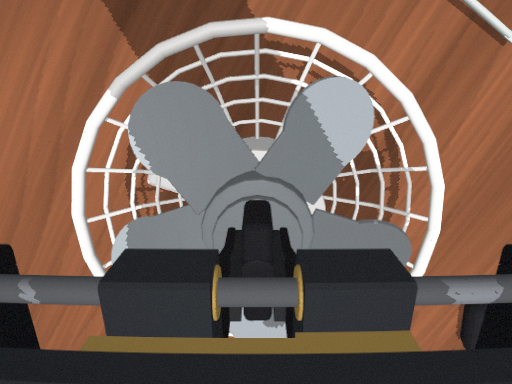

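The wings are still in the pads at (258,255) and in line with the tool. The yaw has gone from 191.5° to 121.6°, about 70°, and the top rose to 0.1405, about 1.6 mm as the thread predicts. I'll open and rise.

>>> arm_command(
  increments=[
    [0,0,0,0,0,0,-1],
    [0,0,0,0,0,0,-1],
    [0,0,0,0,0,0,-1],
    [0,0,0,0,0,0,-1],
    [0,0,0,0,0,0,-1],
    [0,0,0,0,0,0,-1],
    [0,0,0,0,0,0,-1],
    [0,0,0,0,0,0,-1],
  ],
)

```text
time_s: 7.5
position: [0.5133, -0.1906, 0.1106]
orientation: [3.142, -0.0, 2.12]
ft_force: [-0.3, -0.1, 0.0]
finger_gap: 0.0835
grasp_force: 0.0
```

>>> arm_command(
  increments=[
    [0,0,-0.05,0,0,0,-1],
    [0,0,-0.1,0,0,0,-1],
    [0,0,-0.1,0,0,0,-1],
    [0,0,-0.05,0,0,0,-1],
    [0,0,0,0,0,0,-1],
  ],
)

```text
time_s: 8.12
position: [0.514, -0.1908, 0.2318]
orientation: [3.139, 0.001, 2.12]
ft_force: [-0.3, 0.7, -0.9]
finger_gap: 0.0869
grasp_force: 0.0
```

```bash
python3 m.py w4
```

```text
8.125 [-0.465  0.187  0.842  1.692 -0.145  1.324  0.953] [ 0.514  -0.1908  0.2318] [1.7987e+02 8.0000e-02 1.2146e+02] [-0.3  0.7 -0.9] [-0.103  0.053  0.055] 0.0868672821835761
1202 [ 0.5115 -0.1878  0.1395] 0.1407 [array([ 512.7, -190. ]), array([19.1, 51.5]), np.float64(24.5)] 121.5 [0.0155 0.0508]
1126 [ 0.512  -0.1887  0.1405] 0.1408 [array([ 512.5, -190.2]), array([18.8, 51.2]), np.float64(29.8)] 121.4 [0.0152 0.0496]
```

View pics/w4.png

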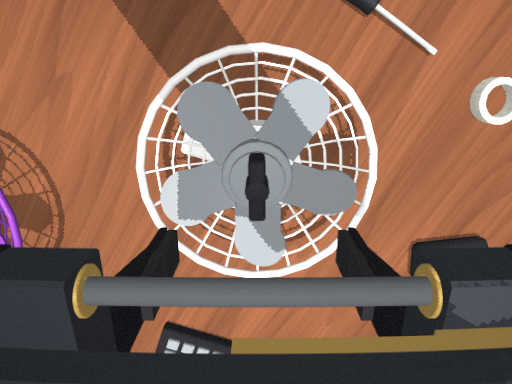

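The released wings at (257,187) stand at yaw 121.4°, against 191.4° at the start (mod 180), so they have turned 70° clockwise and stay there. The gripper is clear of everything.

```bash
python3 -c "
from station import arm
print(arm.job_done())"
```

```text
the job is handed in; nothing more can be done
None
```

The fan spinner is slackened by about 70° clockwise and released, still on its thread; the arm never went near the monitor-arm wing screw, and the job was handed in at about 8 s.

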